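# Shut two drawers of the potter's chest, leave the one in use

### The job

Put the potter's chest in order: with the fingertips, gently push the two drawers that do not hold the steel ring cutter fully shut, without slamming them, and leave the drawer with the ring cutter open just as it is. Do not touch or lift anything that lies in the drawers, and leave everything else on the chest and the bench where it is.

Things in the scene. Friction and masses are not known exactly. Their poses are not given: they have to be found in the camera images.
- chest: low bench-top chest of pale wood, fixed to the bench; carcass 220 deep x 430 wide x 100 mm high with three equal drawers side by side. Origin under the centre of the carcass, z up; its front looks along its own -x, y to the left as the robot sees it. Carcass front face at x = -110 mm. Jars up to 62 mm high stand on its top, at least 75 mm behind the carcass front.
- drawer_left (a joint): how far the left drawer (as the robot sees it; chest y = 140 mm) is open, in m: 0 = fully shut (end stop), 0.14 = fully open, sliding out along the chest's -x. Slides stiffly (about 3 N), stays where it is left, no spring.
- front_left (a point): middle of the left drawer front on its outer face at the level of its top edge, 96 mm above the bench; axes as the chest's. The front is a flat plate 134 wide x 76 high x 14 mm thick, without a handle, with a notch 36 wide x 12 mm deep in the middle of its top edge. Drawer fronts are 6 mm apart; shut, the outer face stands 14 mm before the carcass. The open-topped drawer behind it is 190 mm long, its floor 40 mm and its side walls 74 mm above the bench.
- drawer_middle (a joint): how far the middle drawer (as the robot sees it; chest y = 0 mm) is open, in m: 0 = fully shut (end stop), 0.14 = fully open, sliding out along the chest's -x. Slides stiffly (about 3 N), stays where it is left, no spring.
- front_middle (a point): middle of the middle drawer front on its outer face at the level of its top edge, 96 mm above the bench; axes as the chest's. The front is a flat plate 134 wide x 76 high x 14 mm thick, without a handle, with a notch 36 wide x 12 mm deep in the middle of its top edge. Drawer fronts are 6 mm apart; shut, the outer face stands 14 mm before the carcass. The open-topped drawer behind it is 190 mm long, its floor 40 mm and its side walls 74 mm above the bench.
- drawer_right (a joint): how far the right drawer (as the robot sees it; chest y = -140 mm) is open, in m: 0 = fully shut (end stop), 0.14 = fully open, sliding out along the chest's -x. Slides stiffly (about 3 N), stays where it is left, no spring.
- front_right (a point): middle of the right drawer front on its outer face at the level of its top edge, 96 mm above the bench; axes as the chest's. The front is a flat plate 134 wide x 76 high x 14 mm thick, without a handle, with a notch 36 wide x 12 mm deep in the middle of its top edge. Drawer fronts are 6 mm apart; shut, the outer face stands 14 mm before the carcass. The open-topped drawer behind it is 190 mm long, its floor 40 mm and its side walls 74 mm above the bench.
- ring_cutter: plain steel ring cutter, a bare ring 52 mm across, 28 mm high, lying in the open part of one of the drawers; origin at the centre of its underside
- stamp: wooden stamp, a 38 x 38 x 10 mm plate with an upright 18 mm round grip, 29 mm high in all, lying in the open part of another drawer; origin at the centre of its underside
- dish: small white ceramic dish, 54 mm across the rim, 22 mm high, in the open part of the remaining drawer; origin at the centre of its underside
- jar_a: amber glass jar, 56 mm across, 62 mm high, on the chest; a bystander; origin under its centre
- jar_b: glass jar, 48 mm across, 50 mm high, on the chest; a bystander; origin under its centre
- mug: blue mug, 76 mm across, 85 mm high, on the bench left of the chest; a bystander; origin under its centre
- brush: brush, 170 mm long, lying on the bench on the robot's side of the chest; a bystander; origin under its middle
- rib: flat wooden rib, 50 x 100 x 8 mm, lying on the bench on the robot's side of the chest; a bystander; origin under its centre
- tub: white tub with a lid, 100 mm across, 85 mm high, right of the chest; a bystander; origin under its centre
- test_bowl: terracotta bowl, 110 mm across, 50 mm high, right of the chest; a bystander; origin under its centre
Mind the look-alikes: they are no part of the job. Leave any orange or purple look-alike of the ring_cutter alone.

How it is judged:
At the end, for the whole second after the job is handed in: Both drawers without the ring cutter are shut to within 4 mm of their end stops; the front of the drawer that holds the ring cutter is within 15 mm of where it was at the start; the things in the drawers are at rest (((y of ring_cutter in the frame of front_left between -0.065 and 0.065 m and distance of front_left from where it was at the start of the episode below 0.015 m and value of joint each of drawer_middle, drawer_right below 0.004 m) or (y of ring_cutter in the frame of front_middle between -0.065 and 0.065 m and distance of front_middle from where it was at the start of the episode below 0.015 m and value of joint each of drawer_left, drawer_right below 0.004 m) or (y of ring_cutter in the frame of front_right between -0.065 and 0.065 m and distance of front_right from where it was at the start of the episode below 0.015 m and value of joint each of drawer_left, drawer_middle below 0.004 m)) and linear speed of each of ring_cutter, stamp, dish below 0.02 m/s); the robot touches nothing.
It fails at once if the fingers touch a thing that lies in a drawer (contact force between the fingers and ring_cutter above 0.5 N or contact force between the fingers and stamp above 0.5 N or contact force between the fingers and dish above 0.5 N).
It fails at once if a thing is lifted out of its drawer (height (world z) of any of ring_cutter, stamp, dish above 0.065 m).
It fails at once if a drawer is slammed (closing faster than 0.45 m/s) (velocity of joint any of drawer_left, drawer_middle, drawer_right below -0.45 m/s).
It fails at once if a jar, mug, brush, rib, tub or bowl on the chest or bench is moved more than 30 mm (distance of any of jar_a, jar_b, mug, brush, rib, tub, test_bowl from where it was at the start of the episode above 0.03 m).
It also fails if it takes over 48 s, if anything falls off the work surface, if the arm or the gripper's body presses on something with over 40 N, if the wrist force passes 120 N, or if a joint passes its speed limit or range.

### The arm

A 7-joint arm with a two-finger parallel gripper is mounted at the origin on the work surface. World frame = base frame: x ahead of the robot, y to its left, z up, the work surface at z = 0. Lengths are in m, angles in rad, forces in N, time in s.
With the tool pointing down it reaches from about 0.35 to 0.9 m from the base axis. Payload 19.9 kg.
Tool frame: the origin (TCP) lies between the finger pads; the fingertips stand 19 mm ahead of it and the grasp point (between the pads) is the TCP; z points along the fingers, y is the line along which they close (so a half turn about z gives the same grasp; the last joint's range is limited). The gripper opens to 94 mm and grips with 3 to 60 N. Pads are 16 mm wide; open, the fingers measure 119 mm over their backs; the gripper's body (75 mm by 177 mm) begins 78 mm behind the grasp point.
Start: joints at [1.133, 0.417, -0.01, 1.614, 0.005, 1.111, -0.053], TCP at [0.241, -0.577, 0.224] pointing down, gripper open.
Joint ranges: [-2.81, 2.81], [-0.39, 2.02], [-1.27, 1.25], [0.06, 2.57], [-1.19, 4.33], [0.19, 2], [-2.82, 2.82]. Speed limits (rad/s): [1.89, 1.89, 2.39, 2.39, 3.01, 3.01, 3.01].

### API

Orientations are given as a 3x3 rotation matrix whose columns are the frame's x, y, z axes.
In Python, from rig import robot gives the robot as it stands. Calls block until the motion is done:
- robot.move_ptp(position, orientation): joint-space move of the TCP to a pose.
- robot.move_linear(position, velocity=0.15, frame=None, threshold=None): straight line of the TCP; frame=None keeps the orientation; velocity is the mean speed in m/s. With threshold (N) it stops when the force on the tool has changed by that much, and returns True; else False.
- robot.goto_joints(angles): joint-space move.
- robot.gripper_to(opening): finger opening in m; the grip force is fixed at half the most; returns when the fingers have stopped.
- robot.pause(seconds).
- robot.ik(position, orientation): joint angles nearest the present ones, or None.
- robot.get_state(): the state.
- robot.grab_frame(name): name is "scene" or "top" or "wrist"; returns the picture (420x560x3 uint8, red, green, blue); there is no depth.
- robot.camera_info(name): a dict with "fx", "fy", "cx", "cy" (pixels), "rvec" (rotation vector, rad) and "tvec" (3), from world to camera coordinates, as OpenCV has them. Camera axes: x right, y down, z forward; pixel columns grow to the right and rows downward; lengths in m; the calibration is good to about 2 mm. A picture is of the moment at which its call begins: read the wrist's pose just before it. camera_info takes no time and is no camera call; for the wrist camera it gives the pose at the moment of the call.
A pose or a line that the arm cannot do raises robot.PlanningError and nothing moves.
- robot.sign_off(): hands the job in; it is judged then, once.
The state is a dict: "time": time; "qpos": joint angles; "joint_vel": joint speeds; "effort": joint torques, N m; "ee_pos": TCP position; "tool_rot": TCP orientation; "force": force on the tool from outside, world axes, zero at the start; "moment": the same for the moment, N m; "opening": finger opening in m; "grasp_force": force on a finger pad.
Only numpy, scipy, OpenCV 4.12 (cv2) and the standard library are available. Lean on these libraries where they do the work, as an engineer would, in place of code of your own. Each camera call takes 0.05 s, during which the arm holds its last target. There are 200 camera calls.

## Working session

There is one attempt and no reset: what is moved stays moved. The work goes in short steps, each a Python script; the robot and the scene stay as the last script left them, time stands still between calls to the robot, and variables do not carry over. Pictures are saved under pics/ and viewed, at most 10 in all, crops included, and the job is handed in when it is done.

```bash
mkdir -p pics; python3 - <<'E'
from rig import robot
import cv2
for n in("scene","top"):
    cv2.imwrite(f"pics/{n}0.png",robot.grab_frame(n)[:,:,::-1]); print(n,robot.camera_info(n))
print(robot.get_state()["time"])
E
```

```text
scene {'fx': 526.2449976409725, 'fy': 526.2449976409725, 'cx': 275.959467489179, 'cy': 207.6294310095596, 'rvec': array([ 0.73707863,  2.47527204, -1.2466356 ]), 'tvec': array([ 0.46857267, -0.09013301,  1.81724001])}
top {'fx': 430.42586900739434, 'fy': 430.42586900739434, 'cx': 284.6569525196352, 'cy': 215.65684670170248, 'rvec': array([ 2.11370017, -2.13633712,  0.22487441]), 'tvec': array([-0.02119536,  0.58338686,  1.23814357])}
0.1
```

View pics/scene0.png

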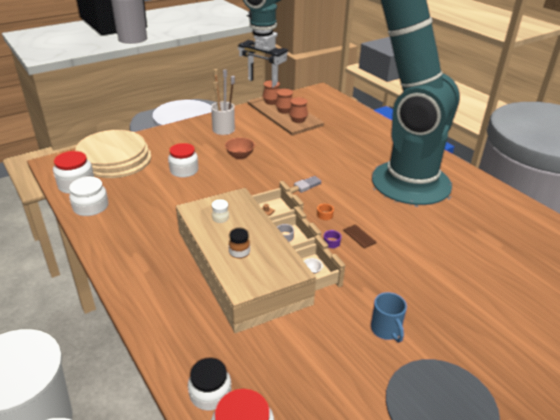

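View pics/top0.png

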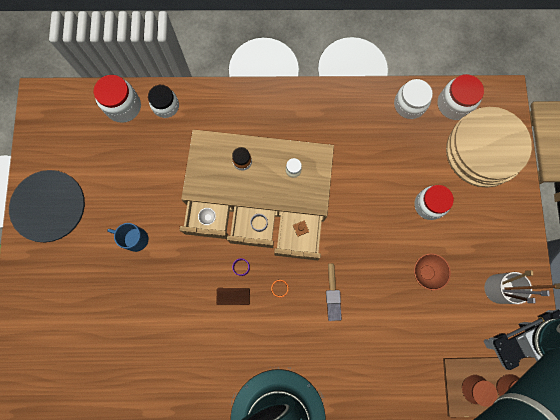

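The top view shows three candidates for the ring cutter: a steel ring in the middle drawer (259,222), a purple ring on the bench (241,267) and an orange one on the bench (280,289). The dish is in the left drawer (207,216) and the stamp in the right (301,228). I choose the steel ring, so the left and right drawers are to be shut. I'll check this in a close crop.

```bash
python3 - <<'E'
import cv2
a=cv2.imread("pics/top0.png")[125:275,170:350]
cv2.imwrite("pics/crop0.png",cv2.resize(a,None,fx=4,fy=4,interpolation=cv2.INTER_CUBIC))
E
```

```text
(no output)
```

View pics/crop0.png

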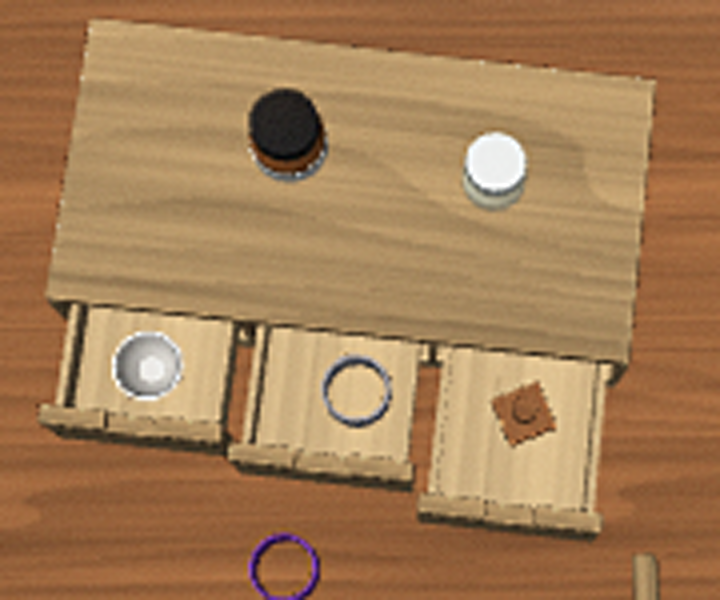

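The crop confirms it: a bare steel ring in the middle drawer (357,390), the dish in the left and the stamp in the right. The carcass top corners in crop pixels are (92,20), (655,80), (628,363) and (50,297). I'll work out the chest pose from these.

```bash
cat >h.py <<'E'
import numpy as np,cv2
from rig import robot
def unproj(cam,px,z):
    c=robot.camera_info(cam);R=cv2.Rodrigues(c["rvec"])[0];C=-R.T@c["tvec"]
    p=np.atleast_2d(px);d=np.c_[(p[:,0]-c["cx"])/c["fx"],(p[:,1]-c["cy"])/c["fy"],np.ones(len(p))]@R
    return C+d*((z-C[2])/d[:,2])[:,None]
E
python3 - <<'E'
from h import *
crop=lambda P:np.array(P)/4-.375+[170,125]
W=unproj("top",crop([(92,20),(655,80),(628,363),(50,297)]),.1)
M=np.array([(.11,.215),(.11,-.215),(-.11,-.215),(-.11,.215)])
# rigid fit
a=W[:,:2]-W[:,:2].mean(0); 
U,_,V=np.linalg.svd(M.T@a);R=(U@V).T;t=W[:,:2].mean(0)
print(W.round(4),"yaw",np.arctan2(R[1,0],R[0,0]),"t",t,"res",((M@R.T+t-W[:,:2])*1e3).round(1).tolist())
F=unproj("top",crop([(40,424),(222,443),(230,462),(411,485),(419,518),(598,532)]),.096)
print(((F[:,:2]-t)@R*1e3).round(1))
B=unproj("top",crop([(285,567),(645,555)]),.0);print("purple/brush",((B[:,:2]-t)@R*1e3).round(1))
for y in(.14,-.14):print(R@[-.26,y]+t)
np.savez("chest",R=R,t=t)
E
```

```text
[[ 0.8422  0.2481  0.1   ]
 [ 0.7915 -0.1761  0.1   ]
 [ 0.5744 -0.149   0.1   ]
 [ 0.6275  0.2723  0.1   ]] yaw -0.12129129099779813 t [0.70890054 0.04881282] res [[1.9, 0.8], [0.5, -1.8], [-0.7, -2.3], [-1.8, 3.2]]
[[-201.   205.6]
 [-200.2   73.3]
 [-213.3   65.7]
 [-215.4  -65.7]
 [-238.4  -74.2]
 [-234.2 -202.8]]
purple/brush [[-277.    25.9]
 [-237.4 -248.4]]
[0.46774988 0.21924274]
[ 0.43387153 -0.05870016]
```

```bash
cat >>h.py <<'E'
try:
    D=np.load("chest.npz");R,t=D["R"],D["t"]
    w=lambda x,y,z:np.r_[R@[x,y]+t,z]
    loc=lambda p:((np.array(p)[:2]-t)@R*1e3).round(1)
except FileNotFoundError: pass
def oris():
    x,y=np.r_[R[:,0],0],np.r_[R[:,1],0]
    return [np.c_[s*x,-s*y,[0,0,-1]] for s in(1,-1)]
def push(y,x0):
    s=robot.move_linear(w(x0,y,.3)) if False else None
    robot.move_linear(w(x0,y,.072),.12)
    hit=robot.move_linear(w(-.118,y,.072),.05,threshold=15)
    S=robot.get_state();print("hit",hit,"t",S["time"],"chest xy",loc(S["ee_pos"]),"F",S["force"].round(1))
E
sed -i '/if False/d' h.py
python3 - <<'E'
from h import *
robot.gripper_to(0)
p=robot.get_state()["ee_pos"];robot.move_linear(np.r_[p[:2],.34],.15)
q0=robot.get_state()["qpos"]
c=[(np.abs(q-q0).max(),i) for i,o in enumerate(oris()) if (q:=robot.ik(w(-.28,-.14,.3),o)) is not None]
print(c);i=min(c)[1]
robot.move_ptp(w(-.28,-.14,.3),oris()[i])
push(-.14,-.28)
cv2.imwrite("pics/r1.png",robot.grab_frame("scene")[150:330,160:400,::-1].repeat(3,0).repeat(3,1))
E
```

```text
[(np.float64(1.5602176495734636), 0), (np.float64(1.586342671549296), 1)]
hit True t 9.0333 chest xy [-133.4 -140. ] F [-0.8 -0.3  0.6]
```

View pics/r1.png

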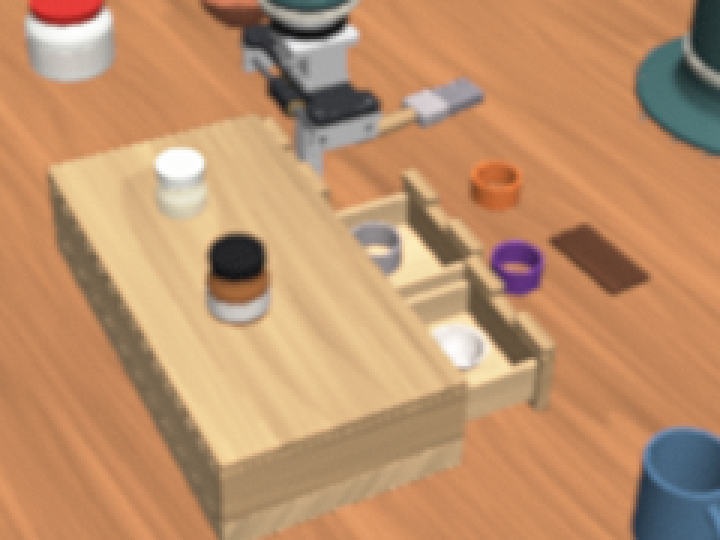

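The right drawer is shut: it hit its end stop at chest x = -133 mm, and its front lies flush at about (290,150). The middle drawer still holds the ring and hasn't moved. The left drawer is next.

```bash
python3 - <<'E'
from h import *
robot.move_linear(w(-.2,-.14,.072),.1)
robot.move_linear(w(-.25,-.14,.25),.15)
robot.move_linear(w(-.25,.14,.25),.15)
push(.14,-.25)
robot.move_linear(w(-.2,.14,.072),.1)
robot.move_linear(w(-.28,.14,.25),.15)
robot.move_linear(w(-.3,.3,.3),.15)
print(robot.get_state()["time"])
a=robot.grab_frame("top")[125:275,170:350,::-1]
cv2.imwrite("pics/end.png",cv2.resize(a,None,fx=4,fy=4,interpolation=cv2.INTER_CUBIC))
E
```

```text
hit True t 17.0 chest xy [-132.5  139.9] F [ 0.7 -0.3 -0.3]
20.55
```

View pics/end.png

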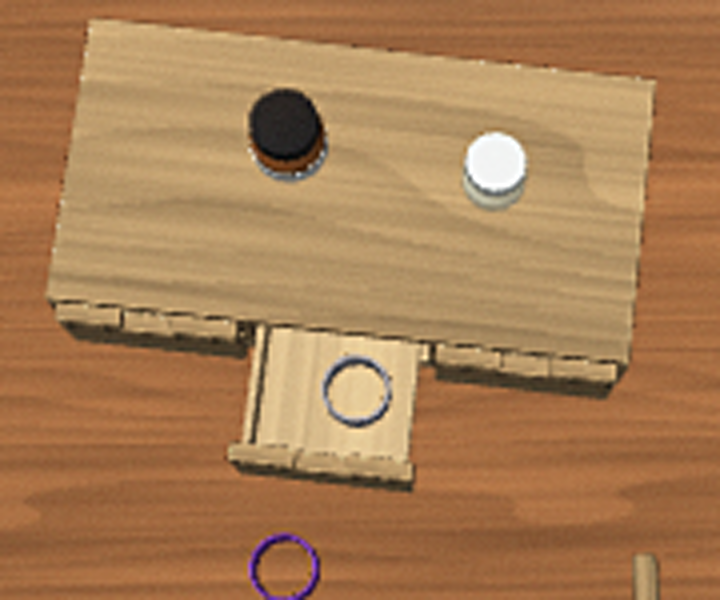

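Both outer fronts lie flush with the carcass, left at (150,320) and right at (525,362). The middle drawer, ring and jars haven't moved, and the arm is clear.

```bash
python3 -c "
from rig import robot
print(robot.sign_off())"
```

```text
the job is handed in; nothing more can be done
None
```

I pushed the left drawer (dish) and the right drawer (stamp) gently shut to their end stops, left the middle drawer with the steel ring cutter open as it was, and handed the job in; the judge's result was not shown.

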